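# Put the packing kit back into its own foam cutouts

### The job

Somebody has put the packing kit back wrongly: the stapler lies on the round cutout, the timer on the box cutter's narrow one, the box cutter in the stapler's wide one, and the probe thermometer is out on the bench. Put each of the four into the foam cutout shaped for it, flat on the cutout's floor and let go; as each of the first three blocks another, set one aside on a free spot on the way. Leave the order pad where it is.

Things in the scene. Friction and masses are not known exactly. Their poses are not given: they have to be found in the camera images.
- stapler: Black desk stapler, 36 mm wide (x), 150 mm long (y), 46 mm high, 0.22 kg, lying on its flat base; origin at the centre of its underside, y along its length (hinge at the -y end), z up. Its arm does not open. At first it lies on top of the foam, over the round recess. Grip it across its 36 mm width at the middle. It fits its own recess either way round.
- timer: White round kitchen timer, 66 mm across and 42 mm high, 0.12 kg; on its top a red bar grip, 12 mm wide (x), 50 mm long (y), from 28 to 42 mm above its underside; the bar does not turn. Origin at the centre of its underside, z up. At the start it lies on top of the foam over the narrow recess. Any turn about z is right.
- cutter: Yellow box cutter (blade drawn in, does not slide), 21 mm wide (x), 145 mm long (y), 12 mm high, 0.075 kg; origin at the centre of its underside, y along its length, z up. At the start it lies loose on the floor of the wide rectangular recess, with its middle in the finger channel. It fits its own recess either way round.
- probe: White probe thermometer, 176 mm long (y), 14 mm high, 0.035 kg, on the bench to the right of the pan: its white case is 26 mm wide (x), from y = +26 to +88 mm, its thin steel stem runs on to y = -88 mm. Origin: middle of the length, on the underside. Nearly all its weight is in the wide part: grip that at y = +57. (Another one far off to the right, beyond the tin, has no part in this.)
- stapler_insert: Foam insert with the stapler's wide rectangular recess. Fixed dark grey block (white inside) 84 (x) x 204 (y) x 30 mm; the four stand side by side along x in any order in a pan (13 mm rim). Origin: centre of underside, 2 mm above the bench. Recess 44 (x) x 158 (y) mm, centred, floor at z = 16 mm. A 40 mm wide finger channel crosses it along x: floor z = 10, centre y = 0.
- timer_insert: Foam insert with the timer's round recess. Fixed dark grey block (white inside) 84 (x) x 204 (y) x 30 mm; the four stand side by side along x in any order in a pan (13 mm rim). Origin: centre of underside, 2 mm above the bench. Recess 74 mm across, centred, floor at z = 16 mm; no finger channel.
- cutter_insert: Foam insert with the box cutter's narrow rectangular recess. Fixed dark grey block (white inside) 84 (x) x 204 (y) x 30 mm; the four stand side by side along x in any order in a pan (13 mm rim). Origin: centre of underside, 2 mm above the bench. Recess 29 (x) x 153 (y) mm, centred, floor at z = 21 mm. A 40 mm wide finger channel crosses it along x: floor z = 10, centre y = 0.
- probe_insert: Foam insert with the thermometer's paddle-shaped recess. Fixed dark grey block (white inside) 84 (x) x 204 (y) x 30 mm; the four stand side by side along x in any order in a pan (13 mm rim). Origin: centre of underside, 2 mm above the bench. Recess floor z = 21; 34 wide at y = 22 to 92 (case), 18 at y = -92 to 22 (stem). A 40 mm wide finger channel crosses it along x: floor z = 10, centre y = 57.
- order_pad: Bystander: white order pad with a red top edge, 150 x 87 x 18 mm, lying loose on the bench beyond the thermometer; origin at the centre of its underside.

How it is judged (in metres and radians):
At the end, for the whole second after the job is handed in: Stapler, timer, box cutter and thermometer each lie at rest in their own cutouts: origin within 10 mm (horizontally) of the insert's, underside within 3.5 mm of the recess floor, level within 0.08 rad, length along the insert's within 0.15 rad (any turn for the timer) (horizontal distance between stapler and stapler_insert below 0.01 m and z of stapler in the frame of stapler_insert below 0.0195 m and angle between each of stapler, timer, cutter, probe's own z axis and vertical below 0.08 rad and linear speed of each of stapler, timer, cutter, probe below 0.02 m/s and angle between the y axis of stapler and the y axis of stapler_insert, either way round below 0.15 rad and horizontal distance between timer and timer_insert below 0.01 m and z of timer in the frame of timer_insert below 0.0195 m and horizontal distance between cutter and cutter_insert below 0.01 m and z of cutter in the frame of cutter_insert below 0.0245 m and angle between the y axis of cutter and the y axis of cutter_insert, either way round below 0.15 rad and horizontal distance between probe and probe_insert below 0.01 m and z of probe in the frame of probe_insert below 0.0245 m and angle between the y axis of probe and the y axis of probe_insert, either way round below 0.15 rad); the robot touches nothing.
It fails at once if the order pad is shifted by more than 30 mm (distance of order_pad from where it was at the start of the episode above 0.03 m).
It also fails if it takes over 120 s, if anything falls off the work surface, if the arm or the gripper's body presses on something with over 40 N, if the wrist force passes 120 N, or if a joint passes its speed limit or range.

### The arm

A 6-joint arm with a two-finger parallel gripper is mounted at the origin on a cart in front of the work surface, level with it; the furniture and walls round the work are solid. World frame = base frame: x ahead of the robot, y to its left, z up, the work surface at z = 0. Lengths are in mm, angles in degrees, forces in N, time in s.
With the tool pointing down it reaches from about 300 to 850 mm from the base axis. Payload 4.2 kg.
Tool frame: the origin (TCP) lies on the centre line of the jaws, within the pads' length; the fingertips stand 11 mm ahead of it and the grasp point (between the pads) lies 8 mm behind it; z points along the fingers, y is the direction in which the jaws open and shut (so a half turn about z gives the same grasp; the last joint's range is limited). The gripper opens to 91 mm and grips with 3 to 60 N. Pads are 32 mm wide; open, the fingers measure 118 mm over their backs; the gripper's body (76 mm by 178 mm) begins 60 mm behind the grasp point.
Start: joints at [-71.62, 18.312, 89.639, -0, 72.044, -1.146], TCP at [192.192, -541.945, 224.976] pointing down, gripper open.
Joint ranges: [-177.97, 177.97], [-48.28, 115.42], [12.27, 149.76], [-77.06, 257.06], [2.81, 150.46], [-146.56, 146.56]. Speed limits (degrees/s): [147.25, 147.25, 180, 180, 180, 180].

### API

Orientations are given as [roll, pitch, yaw] about the fixed x, y, z axes, in that order (R = Rz(yaw) Ry(pitch) Rx(roll)).
In Python, from workcell import env, grab_frame gives the robot as it stands. The module is installed in compiled form; this text tells all that it offers.
- The arm moves only by the tool arm_command, never from a script. Its argument "series" is one flat list of numbers, 6 for each row, row after row: the shift along the world's x, y, z each as a share of 400 mm, from -1 to 1, then the turn, a rotation vector about the world's x, y, z each as a share of 45 degrees, from -1 to 1. A call has 1 to 20 rows; each row shifts and turns the commanded pose from where the row before left it; what a row does not reach is not made up. A row lasts 1/12 s, in which the tool goes at most 41.7 mm and 7.16 degrees, less where a joint would pass 70% of its speed; a pose out of reach is approached as far as the arm can. A call with a number of a shift or a turn outside -1 to 1 is refused whole. A call with a gripper value outside its range is refused whole. "hand" is the opening, from 0 (shut) to 1 (fully open), set as the call begins (left out, the last holds). The fingers move at their own pace and stop on an object; "newtons" is the grip in N (left out, the last holds). Time passes only in rows, so rows that do not move let the fingers close. It gives the time, the measured TCP pose, the force and the opening at its end, in the units of the state.
- env.state(): the state, without advancing time (a new reading comes with each control period).
- grab_frame(name): name is "scene" or "top"; returns a dict with "frame" (384x512x3 uint8, red, green, blue), "intrinsics" (3x3 intrinsics, pixels), "k1" (the pictures are not rectified: a ray, as slopes to the right and down, at radius r is drawn at 1 + k1 r^2 times it, then the intrinsics apply), "R" (3x3) and "t" (3): a world point X has camera coordinates R X + t. Camera axes: x right, y down, z forward; pixel columns grow to the right and rows downward; lengths in mm; the calibration is good to about 2 mm. A picture is of the moment at which its call begins. There is no depth.
- env.job_done(): hands the job in, once; it reports no verdict.
The state is a dict: "time_s": time; "qpos": joint angles; "qvel": joint speeds; "effort": joint torques, N m; "ee_pos": TCP position; "ee_rot": TCP orientation; "force": force on the tool from outside, world axes, zero at the start; "torque": the same for the moment, N m; "gripper_width": finger opening in mm.
Only numpy, scipy, OpenCV 4.12 (cv2) and the standard library are available. Lean on these libraries where they do the work, as an engineer would, in place of code of your own. Each camera call takes 0.05 s, during which the arm holds its last target.

## Working session

There is one attempt and no reset: what is moved stays moved. The work goes in short steps, Python scripts to look and compute and a tool call to move; the robot and the scene stay as the last step left them, time stands still between calls to the robot, and variables do not carry over. Pictures are saved under pics/ and viewed, and the job is handed in when it is done.

Besides the shell and the picture viewer there is one more tool, called after ">>>" as name(argument=value, ...) on one line, values as JSON. arm_command: Moves the arm, as the interface text tells. Shift numbers are shares of 400 mm and turn numbers shares of 45 degrees, none past 1 either way. Its arguments: {"type":"object","properties":{"series":{"type":"array"},"hand":{"type":"number"},"newtons":{"type":"number"}},"required":["series"]}

```bash
mkdir -p pics; ls; python3 - <<'E'
from workcell import env, grab_frame
import cv2
print(env.state())
for n in ("scene","top"):
    f=grab_frame(n); cv2.imwrite(f"pics/{n}0.png",f["frame"][:,:,::-1])
    print(n,f["intrinsics"],f["k1"],f["R"],f["t"])
E
```

```text
pics
{'time_s': 0.0, 'qpos': array([-7.16201304e+01,  1.83505575e+01,  8.97072917e+01, -1.55253163e-03,
        7.20427792e+01, -1.14585150e+00]), 'qvel': array([-0.07535074, -0.10894077, -0.04041103, -0.00266494, -0.03657648,
       -0.01478608]), 'effort': array([ 1.65425276e-04, -4.12464094e+01, -2.31966734e+01,  7.22916378e-02,
        4.55727917e-02, -1.46827874e-04]), 'ee_pos': array([ 192.02116113, -541.46989821,  224.12512119]), 'ee_rot': array([-1.79899362e+02, -5.36554449e-04,  1.95262006e+01]), 'force': array([-0.66624557,  0.83052654,  0.33849112]), 'torque': array([ 0.01327716,  0.03012629, -0.06147491]), 'gripper_width': 91.1441891391062}
scene [[463.46426434   0.         253.33815536]
 [  0.         463.46426434 199.5662329 ]
 [  0.           0.           1.        ]] -0.1900308054648159 [[ 8.75137945e-01 -4.83872904e-01 -7.68307678e-04]
 [-2.20490641e-01 -3.97367438e-01 -8.90776625e-01]
 [ 4.30717372e-01  7.79721830e-01 -4.54440770e-01]] [-554.22244059  115.97351319  961.20358426]
top [[350.15194057   0.         252.62698185]
 [  0.         350.15194057 190.48113508]
 [  0.           0.           1.        ]] -0.09951557040566207 [[-0.02913143 -0.99949331  0.01282502]
 [-0.98956249  0.02702571 -0.14154746]
 [ 0.14112914 -0.01681464 -0.98984839]] [-138.60133306  538.98178869  842.0474953 ]
```

View pics/top0.png

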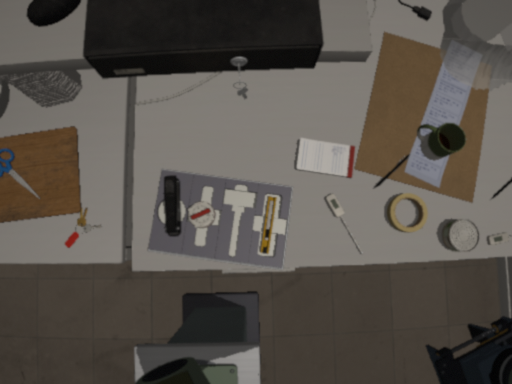

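View pics/scene0.png

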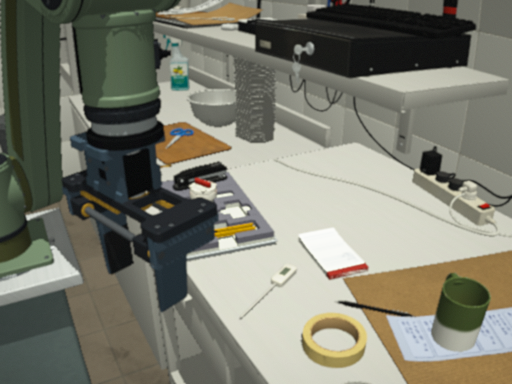

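```bash
cat > h.py <<'E'
import numpy as np, cv2
from workcell import env, grab_frame
def und(f,u,v):
    K=f["intrinsics"];d=np.array([f["k1"],0,0,0,0.]);
    # model: xd = x(1+k1 r^2)
    return cv2.undistortPoints(np.array([[[u,v]]],float),K,d,criteria=(3,50,1e-9)) [0,0] if False else cv2.undistortPointsIter(np.array([[[u,v]]],float),K,d,None,None,(3,50,1e-10))[0,0]
def p2w(f,u,v,z):
    x,y=und(f,u,v); R=f["R"];t=f["t"]
    d=R.T@np.array([x,y,1]); c=-R.T@t
    return c+d*(z-c[2])/d[2]
def w2p(f,X):
    X=np.atleast_2d(np.array(X,float)); rv=cv2.Rodrigues(np.array(f["R"]))[0]
    return cv2.projectPoints(X,rv,np.array(f["t"],float),f["intrinsics"],np.array([f["k1"],0,0,0,0.]))[0][:,0]
def crop(f,u0,v0,u1,v1,s,name,draw=[]):
    im=np.ascontiguousarray(f["frame"][v0:v1,u0:u1,::-1])
    im=cv2.resize(im,None,fx=s,fy=s,interpolation=cv2.INTER_CUBIC)
    for pts,col,cl in draw:
        q=((w2p(f,pts)+0.5-[u0,v0])*s).round().astype(np.int32)
        cv2.polylines(im,[q],cl,col,1,cv2.LINE_AA)
    for u in range((u0+9)//10*10,u1,10):
        cv2.line(im,((u-u0)*s,0),((u-u0)*s,6 if u%50 else 14),(0,255,0),1)
    for v in range((v0+9)//10*10,v1,10):
        cv2.line(im,(0,(v-v0)*s),(6 if v%50 else 14,(v-v0)*s),(0,255,0),1)
    cv2.imwrite("pics/"+name,im)
def tr(pose,pts):
    x,y,z,yaw=pose; c,s=np.cos(np.radians(yaw)),np.sin(np.radians(yaw))
    p=np.array(pts,float); 
    return np.c_[x+c*p[:,0]-s*p[:,1], y+s*p[:,0]+c*p[:,1], z+p[:,2]]
def rect(w,l,z,cx=0,cy=0):
    return [[cx-w/2,cy-l/2,z],[cx+w/2,cy-l/2,z],[cx+w/2,cy+l/2,z],[cx-w/2,cy+l/2,z]]
def circ(r,z): a=np.linspace(0,2*np.pi,48); return np.c_[r*np.cos(a),r*np.sin(a),0*a+z]
E
python3 - <<'E'
from h import *
f=grab_frame("top"); import pickle; pickle.dump(f,open("top0.pkl","wb"))
crop(f,140,160,300,275,5,"c1.png"); crop(f,290,130,400,265,4,"c2.png")
for n,u,v,z in [("TL",160,172,32),("TR",290,185,32),("BR",284,267,32),("BL",149,252,32),("edge",400,259,0),("probe",335,205,12)]: print(n,p2w(f,u,v,z).round(1))
E
```

```text
TL [590.3  82.4  32. ]
TR [ 547.4 -249.6   32. ]
BR [ 342.4 -226.    32. ]
BL [387.9 109.2  32. ]
edge [ 347.9 -536.6    0. ]
probe [ 494.7 -367.5   12. ]
```

View pics/c1.png

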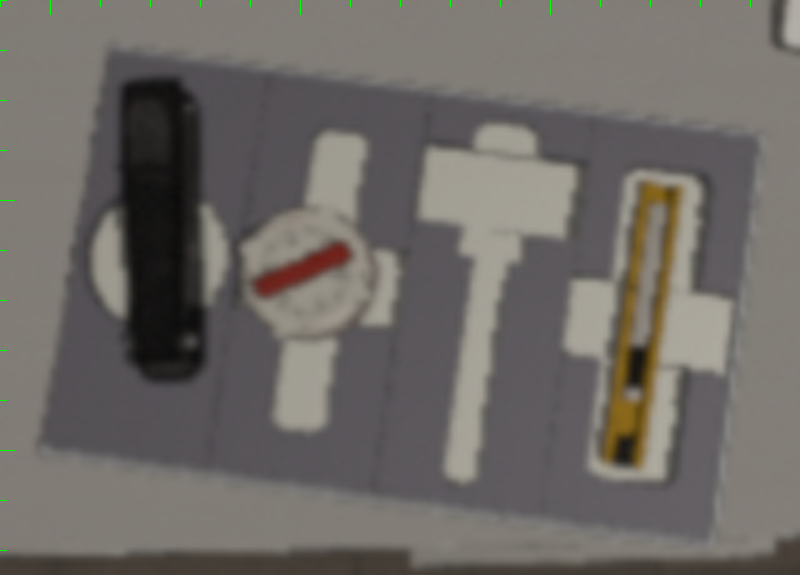

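View pics/c2.png

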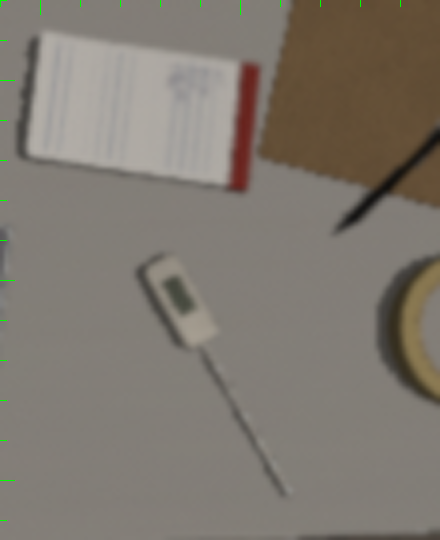

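```bash
cat > fit.py <<'E'
from h import *
from scipy.optimize import least_squares
def fitpts(f,model,px,x0):
    r=least_squares(lambda p:(w2p(f,tr([p[0],p[1],x0[2],p[2]],model))-px).ravel(),[x0[0],x0[1],x0[3]])
    return [r.x[0],r.x[1],x0[2],r.x[2]],np.abs(r.fun).max()
def cpx(c,u0,v0,s): return np.array(c,float)/s-0.5+[u0,v0]
E
python3 - <<'E'
from fit import *; import pickle
f=pickle.load(open("top0.pkl","rb"))
# pan frame: x axis = across inserts (to -world y), y = length (paddle end +y -> world +x)
m=[[-168,102,32],[168,102,32],[168,-102,32],[-168,-102,32]]
P,e=fitpts(f,m,cpx([(108,47),(760,135),(714,540),(40,447)],140,160,5),[465,-70,0,-95]); print("pan",P,e)
for i,n in enumerate("timer cutter probe stapler".split()):
    print(n, tr(P,[[-126+84*i,0,0]]).round(1))
I=[[P0[0],P0[1],2,P[3]] for P0 in [tr(P,[[-126+84*i,0,0]])[0] for i in range(4)]]
B=(255,255,0);R_=(0,0,255);G=(0,255,0)
D=[(tr(P,m),B,True),(tr(I[0],circ(37,30)),B,True),(tr(I[1],rect(29,153,30)),B,True),(tr(I[2],rect(34,70,30,0,57)),B,True),(tr(I[2],rect(18,114,30,0,-35)),B,True),(tr(I[3],rect(44,158,30)),B,True)]
# objects
C,e=fitpts(f,rect(21,145,12),cpx([(601,460),(640,467),(682,188),(641,182)],140,160,5),[430,-180,18,-95]); print("cutter",C,e)
S,e=fitpts(f,rect(36,150,46),cpx([(138,374),(203,372),(182,82),(122,88)],140,160,5),[460,60,32,-95]); print("stapler",S,e)
T=p2w(f,*cpx((309,272),140,160,5),32+30);print("timer",T)
a=p2w(f,*cpx((254,288),140,160,5),74);b=p2w(f,*cpx((350,252),140,160,5),74);print("bar",a,b,np.linalg.norm(a-b),(a+b)/2, np.degrees(np.arctan2(*(b-a)[1::-1])))
Q,e=fitpts(f,[[0,88,14],[-13,57,14],[13,57,14],[0,26,12],[0,-88,7]],cpx([(158,262),(160,307),(197,291),(201,341),(288,494)],290,130,4),[460,-380,0,30]); print("probe",Q,e)
pickle.dump((P,I,C,S,Q),open("m.pkl","wb"))
D+=[(tr(C,rect(21,145,12)),R_,True),(tr(S,rect(36,150,46)),R_,True),(tr(S,rect(36,150,0)),G,True),(tr([T[0],T[1],32,0],circ(33,28)),R_,True)]
crop(f,140,160,300,275,5,"c3.png",D)
crop(f,290,130,400,265,4,"c4.png",[(tr(Q,rect(26,62,14,0,57)),R_,True),(tr(Q,[[0,26,7],[0,-88,7]]),R_,False)])
E
```

```text
pan [np.float64(469.62862910934666), np.float64(-70.60357511052062), 0, np.float64(-99.23794941098033)] 0.6856492665523888
timer [[489.9  53.8   0. ]]
cutter [[476.4 -29.1   0. ]]
probe [[ 462.9 -112.1    0. ]]
stapler [[ 449.4 -195.     0. ]]
cutter [np.float64(449.89988589525757), np.float64(-189.4410697815233), 18, np.float64(-100.38168237046882)] 0.7446926865224555
stapler [np.float64(499.76739714860406), np.float64(41.9832276036717), 32, np.float64(-86.20652369453528)] 2.615655520382063
timer [477.56088805 -27.02651624  62.        ]
bar [469.62623784  -2.12390649  74.        ] [485.700794   -48.40438187  74.        ] 48.9925887994438 [477.66351592 -25.26414418  74.        ] -70.84639760095804
probe [np.float64(445.4271370632295), np.float64(-391.18094624847043), 0, np.float64(-62.826977884541016)] 0.9624856267591895
```

View pics/c3.png

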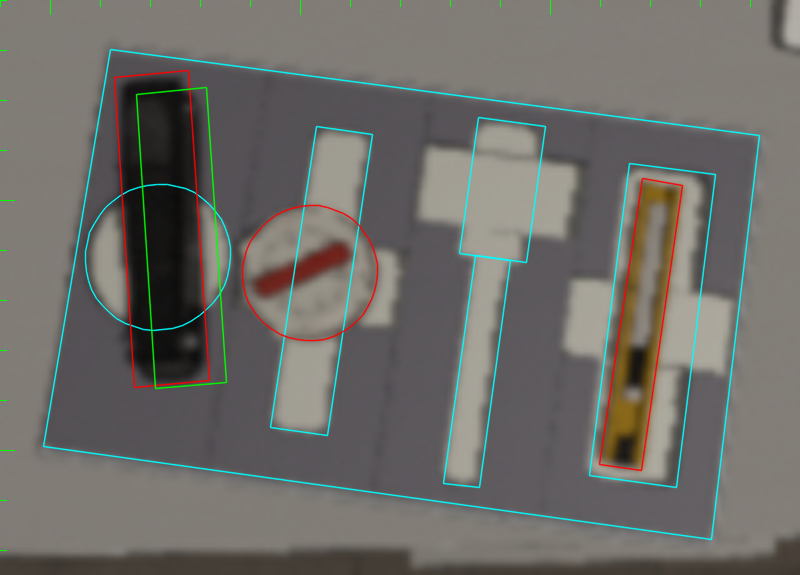

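View pics/c4.png

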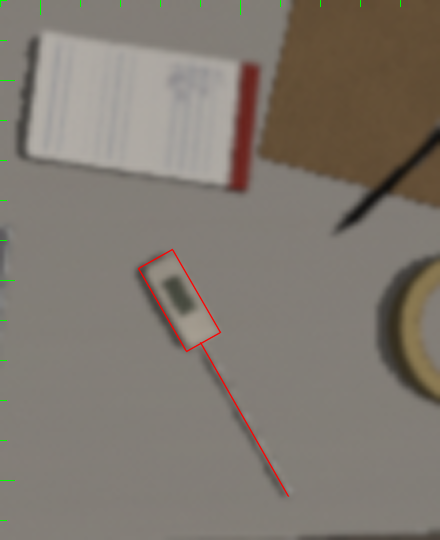

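>>> arm_command(series=[0.076,0.044,-0.02,0,0,0.017,0.076,0.044,-0.02,0,0,0.017,0.076,0.044,-0.02,0,0,0.017,0.076,0.044,-0.02,0,0,0.017,0.076,0.044,-0.02,0,0,0.017,0.076,0.044,-0.02,0,0,0.017,0.076,0.044,-0.02,0,0,0.017,0.076,0.044,-0.02,0,0,0.017,0.076,0.045,-0.02,0,0,0.017,0.076,0.045,-0.02,0,0,0.017,0,0,0,0,0,0,0,0,0,0,0,0,0,0,0,0,0,0], hand=0.6, newtons=15)

```text
time_s: 1.23
ee_pos: [495.8, -365.1, 144.7]
ee_rot: [-180.0, 0.1, 27.2]
force: [0.5, -0.0, 0.4]
gripper_width: 54.8
```

```bash
python3 - <<'E'
from h import *
f=grab_frame("top"); crop(f,250,100,400,265,4,"t1.png")
p=env.state()["ee_pos"]; print(p, w2p(f,[p]))
f=grab_frame("scene"); cv2.imwrite("pics/s1.png",f["frame"][:,:,::-1])
E
```

```text
[ 495.44775529 -365.57924093  145.00293257] [[348.72245178 198.69043063]]
```

View pics/t1.png

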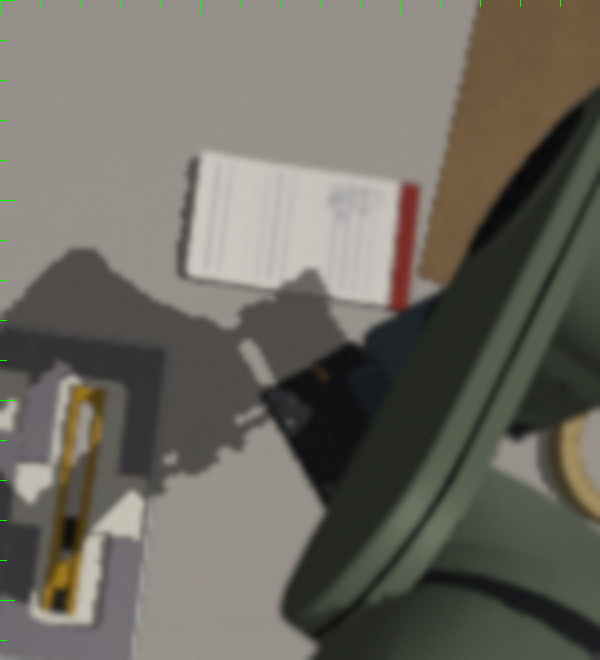

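View pics/s1.png

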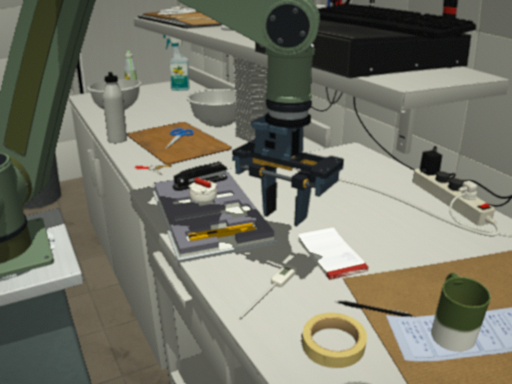

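```bash
python3 - <<'E'
from h import *; import pickle
P,I,C,S,Q=pickle.load(open("m.pkl","rb"))
f=grab_frame("scene")
B=(255,255,0);R_=(0,0,255);G=(0,255,0)
m=np.array([[-168,102,32],[168,102,32],[168,-102,32],[-168,-102,32]])
D=[(tr(P,m),B,True),(tr(S,rect(36,150,46)),R_,True),(tr(S,rect(36,150,0)),G,True),(tr(I[3],rect(44,158,30)),B,True),(tr(C,rect(21,145,12)),R_,True),(tr(Q,rect(26,62,14,0,57)),R_,True),(tr(Q,[[0,26,5],[0,-88,5]]),R_,False)]
crop(f,145,150,305,325,4,"s2.png",D)
crop(f,150,150,280,250,6,"s2b.png",D[:3])
E
```

```text
(no output)
```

View pics/s2.png

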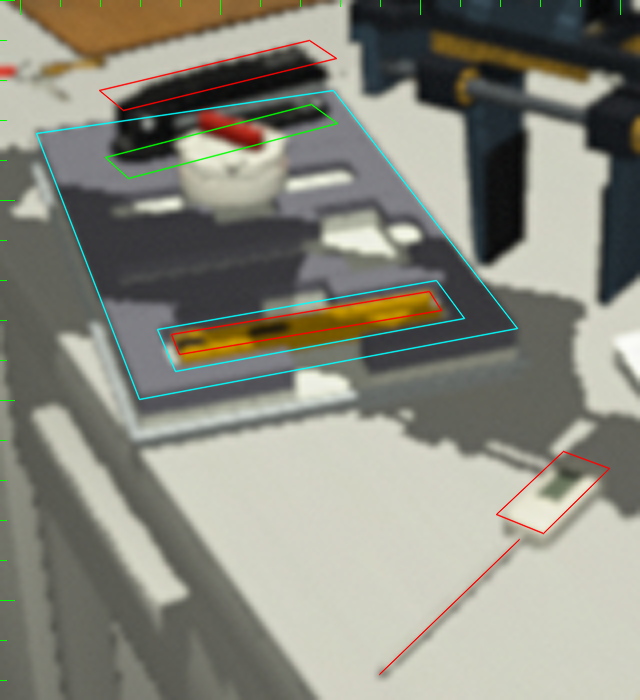

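View pics/s2b.png

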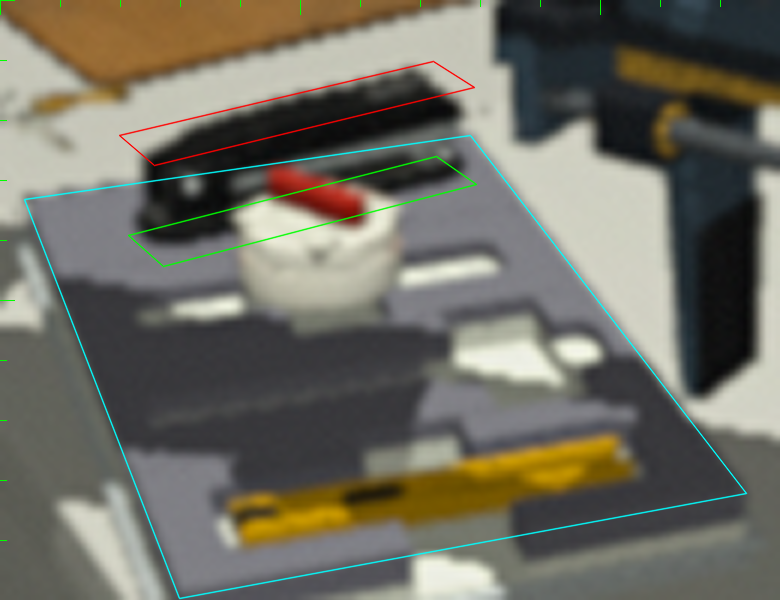

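>>> arm_command(series=[0,0,-0.06,0,0,0,0,0,-0.06,0,0,0,0,0,-0.06,0,0,0,0,0,-0.06,0,0,0,0,0,-0.04,0,0,0,0,0,-0.03,0,0,0,0,0,-0.017,0,0,0,0,0,0,0,0,0,0,0,0,0,0,0])

```text
time_s: 2.13
ee_pos: [496.4, -365.7, 14.8]
ee_rot: [179.9, -0.0, 27.1]
force: [0.5, -0.4, -0.8]
gripper_width: 54.5
```

>>> arm_command(series=[0,0,0,0,0,0,0,0,0,0,0,0,0,0,0,0,0,0,0,0,0,0,0,0,0,0,0,0,0,0,0,0,0,0,0,0,0,0,0,0,0,0,0,0,0,0,0,0], hand=0, newtons=15)

```text
time_s: 2.8
ee_pos: [496.5, -365.4, 14.7]
ee_rot: [179.9, -0.0, 27.2]
force: [0.7, -0.4, 3.5]
gripper_width: 25.8
```

>>> arm_command(series=[0,0,0.03,0,0,0,0,0,0.06,0,0,0,0,0,0.08,0,0,0,0,0,0.08,0,0,0,0.007,0.076,0,0,0,-0.101,0.007,0.076,0,0,0,-0.101,0.007,0.076,0,0,0,-0.101,0.007,0.076,0,0,0,-0.101,0.007,0.076,0,0,0,-0.101,0.007,0.076,0,0,0,-0.101,0.007,0.076,0,0,0,-0.101,0.007,0.079,0,0,0,-0.101,0,0,0,0,0,0,0,0,0,0,0,0,0,0,0,0,0,0])

```text
time_s: 4.05
ee_pos: [518.6, -121.0, 114.5]
ee_rot: [180.0, -0.0, -9.1]
force: [-0.9, 0.6, -0.6]
gripper_width: 25.7
```

```bash
python3 - <<'E'
from h import *
f=grab_frame("top"); cv2.imwrite("pics/t2.png",f["frame"][:,:,::-1]); crop(f,140,150,300,275,5,"t2c.png")
f=grab_frame("scene"); crop(f,130,80,330,280,3,"s3.png")
E
```

```text
(no output)
```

View pics/t2c.png

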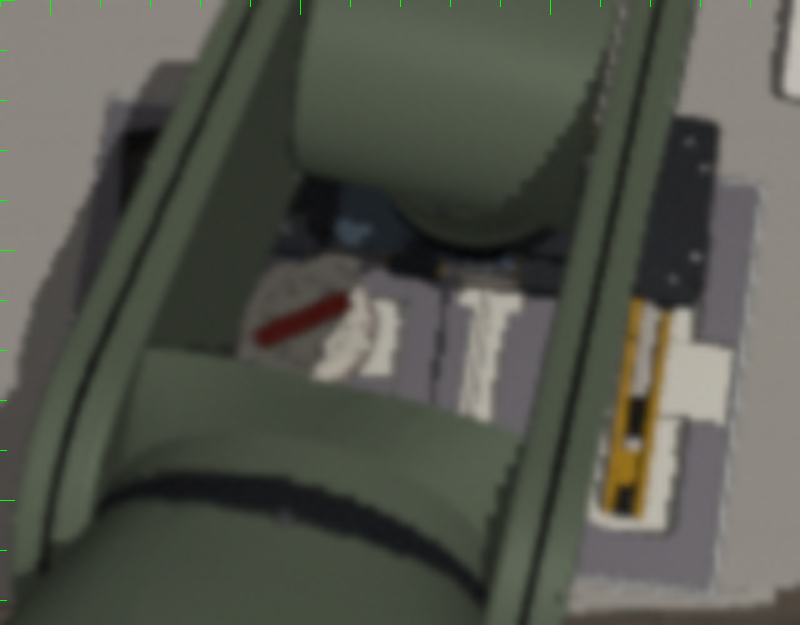

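View pics/s3.png

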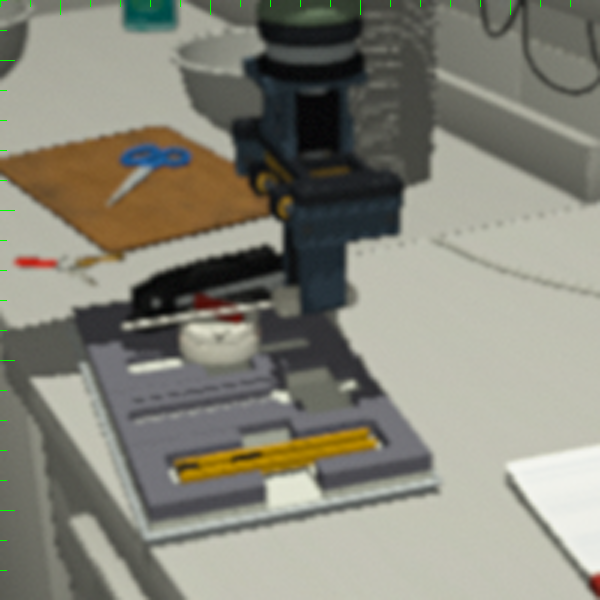

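```bash
python3 - <<'E'
from h import *
f=grab_frame("scene"); s=env.state(); p=s["ee_pos"];print(p)
y=np.array([0.987,-0.1606,0]); 
for d in (-145,31): print(d,(w2p(f,[p+y*d+[0,0,-8]])-[130,80])*3)
T=p2w(f,124/3+130-.3,326/3+80-.3,p[2]-8); print("tip",T,(T-p)@y, (T-p)@np.array([.1606,.987,0]))
E
```

```text
[ 518.54125951 -121.84349192  114.26947336]
-145 [[123.40459469 327.80945383]]
31 [[353.65467549 293.38206206]]
tip [376.78738515 -94.13980941 106.26947336] -144.36028541173397 4.577862416794339
```

>>> arm_command(series=[0.001,0,-0.05,0,0,0,0,0,-0.05,0,0,0,0,0,-0.04,0,0,0,0,0,-0.025,0,0,0,0,0,-0.014,0,0,0,0,0,-0.01,0,0,0,0,0,0,0,0,0,0,0,0,0,0,0])

```text
time_s: 4.87
ee_pos: [519.5, -121.0, 39.1]
ee_rot: [180.0, -0.1, -9.2]
force: [0.2, 0.1, -0.5]
gripper_width: 26.0
```

```bash
python3 - <<'E'
from h import *
f=grab_frame("scene"); crop(f,130,80,330,280,4,"s4.png")
E
```

```text
(no output)
```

View pics/s4.png

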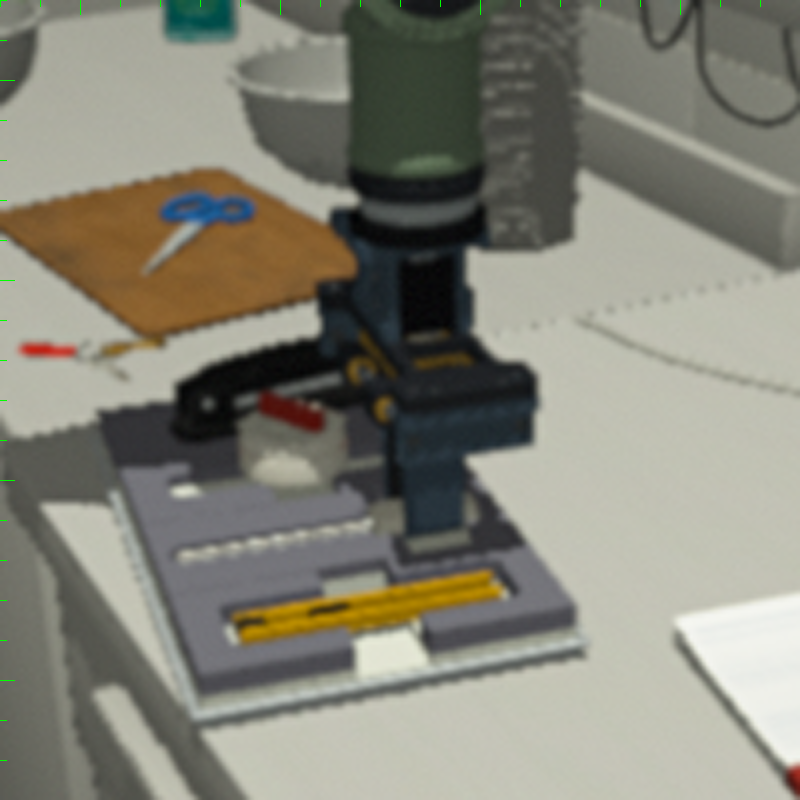

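>>> arm_command(series=[0,0,0,0,0,0,0,0,0,0,0,0,0,0,0,0,0,0,0,0,0,0,0,0,0,0,0.03,0,0,0,0,0,0.06,0,0,0,0,0,0.09,0,0,0,0,0,0.095,0,0,0], hand=0.45)

```text
time_s: 5.58
ee_pos: [517.9, -120.4, 148.8]
ee_rot: [-180.0, 0.2, -9.2]
force: [0.4, 0.3, 1.1]
gripper_width: 40.8
```

>>> arm_command(series=[-0.006,0.014,0,0,0,0.155,-0.006,0.014,0,0,0,0.155,-0.006,0.014,0,0,0,0.155,-0.006,0.014,0,0,0,0.155,-0.006,0.014,0,0,0,0.155,-0.006,0.014,0,0,0,0.155,-0.006,0.014,0,0,0,0.155,-0.006,0.014,0,0,0,0.155,-0.006,0.014,0,0,0,0.155,-0.006,0.014,0,0,0,0.155,-0.006,0.014,0,0,0,0.155,-0.006,0.014,0,0,0,0.155,-0.006,0.014,0,0,0,0.155,-0.006,0.014,0,0,0,0.155,-0.006,0.014,0,0,0,0.155,-0.006,0.014,0,0,0,0.155,-0.008,0.014,0,0,0,0.155,0,0,0,0,0,0,0,0,0,0,0,0])

```text
time_s: 7.17
ee_pos: [477.4, -25.4, 148.7]
ee_rot: [180.0, 0.0, 109.3]
force: [0.7, 0.4, 0.5]
gripper_width: 41.2
```

```bash
python3 - <<'E'
from h import *
f=grab_frame("top"); cv2.imwrite("pics/t5.png",f["frame"][:,:,::-1]); 
f=grab_frame("scene"); crop(f,130,80,330,280,4,"s5.png")
E
```

```text
(no output)
```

View pics/s5.png

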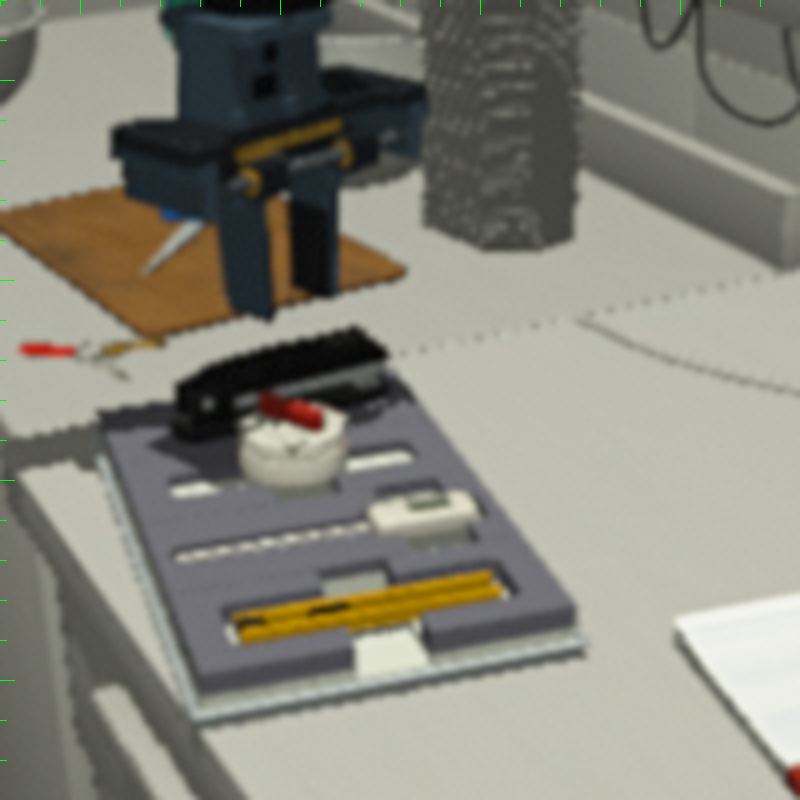

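View pics/t5.png

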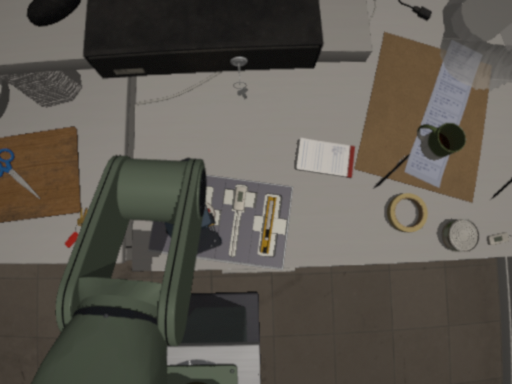

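>>> arm_command(series=[0.001,-0.001,-0.06,0,0,0,0,0,-0.06,0,0,0,0,0,-0.04,0,0,0,0,0,-0.02,0,0,0,0,0,-0.007,0,0,0,0,0,0,0,0,0,0,0,0,0,0,0])

```text
time_s: 7.85
ee_pos: [478.6, -26.1, 74.5]
ee_rot: [179.9, 0.0, 109.3]
force: [1.4, -0.3, 0.1]
gripper_width: 41.3
```

>>> arm_command(series=[0,0,0,0,0,0,0,0,0,0,0,0,0,0,0,0,0,0,0,0,0,0,0,0,0,0,0,0,0,0,0,0,0,0,0,0,0,0,0,0,0,0,0,0,0,0,0,0], hand=0, newtons=20)

```text
time_s: 8.52
ee_pos: [478.1, -25.9, 74.1]
ee_rot: [179.9, 0.0, 109.4]
force: [-0.1, -0.1, 3.2]
gripper_width: 11.1
```

>>> arm_command(series=[0,0,0.03,0,0,0,0,0,0.06,0,0,0,0,0,0.06,0,0,0,-0.008,-0.089,0,0,0,0,-0.008,-0.089,0,0,0,0,-0.008,-0.089,0,0,0,0,-0.008,-0.089,0,0,0,0,-0.008,-0.089,0,0,0,0,-0.008,-0.089,0,0,0,0,-0.008,-0.089,0,0,0,0,-0.008,-0.089,-0.02,0,0,0,-0.008,-0.089,-0.03,0,0,0,0,0,-0.06,0,0,0,0,0,-0.06,0,0,0,0,0,-0.04,0,0,0,0,0,-0.015,0,0,0,0,0,0,0,0,0,0,0,0,0,0,0])

```text
time_s: 10.02
ee_pos: [448.9, -346.2, 43.6]
ee_rot: [-180.0, -0.0, 109.4]
force: [0.2, -0.1, -0.8]
gripper_width: 10.7
```

>>> arm_command(series=[0,0,0,0,0,0,0,0,0,0,0,0,0,0,0,0,0,0,0,0,0,0,0,0,0,0,0.03,0,0,0,0,0,0.06,0,0,0,0,0,0.08,0,0,0,0,0,0.08,0,0,0,0,0,0,0,0,0], hand=0.45)

```text
time_s: 10.77
ee_pos: [452.1, -348.8, 150.4]
ee_rot: [179.6, 0.6, 109.4]
force: [0.7, -0.5, -0.2]
gripper_width: 41.0
```

>>> arm_command(series=[0,0.023,0,0,0,-0.157,0,0.023,0,0,0,-0.157,0,0.023,0,0,0,-0.157,0,0.023,0,0,0,-0.157,0,0.023,0,0,0,-0.157,0,0.023,0,0,0,-0.157,0,0.023,0,0,0,-0.157,0,0.023,0,0,0,-0.157,0,0.023,0,0,0,-0.157,0,0.023,0,0,0,-0.157,0,0.023,0,0,0,-0.157,0,0.023,0,0,0,-0.157,0,0.023,0,0,0,-0.157,0,0.023,0,0,0,-0.157,0,0.023,0,0,0,-0.157,0,0.023,0,0,0,-0.157,0.002,0.024,0,0,0,-0.15,0,0,0,0,0,0,0,0,0,0,0,0])

```text
time_s: 12.35
ee_pos: [449.8, -189.4, 143.8]
ee_rot: [180.0, -0.0, -10.2]
force: [0.3, 0.8, 0.2]
gripper_width: 41.2
```

```bash
python3 - <<'E'
from h import *; import pickle
P,I,C,S,Q=pickle.load(open("m.pkl","rb"))
f=grab_frame("top"); crop(f,140,150,340,275,4,"t6.png")
f=grab_frame("scene"); crop(f,130,150,330,325,4,"s6.png",[(tr(C,rect(21,145,12)),(0,0,255),True),(tr(I[2],rect(18,114,30,0,-35)),(255,255,0),True)])
E
```

```text
(no output)
```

View pics/s6.png

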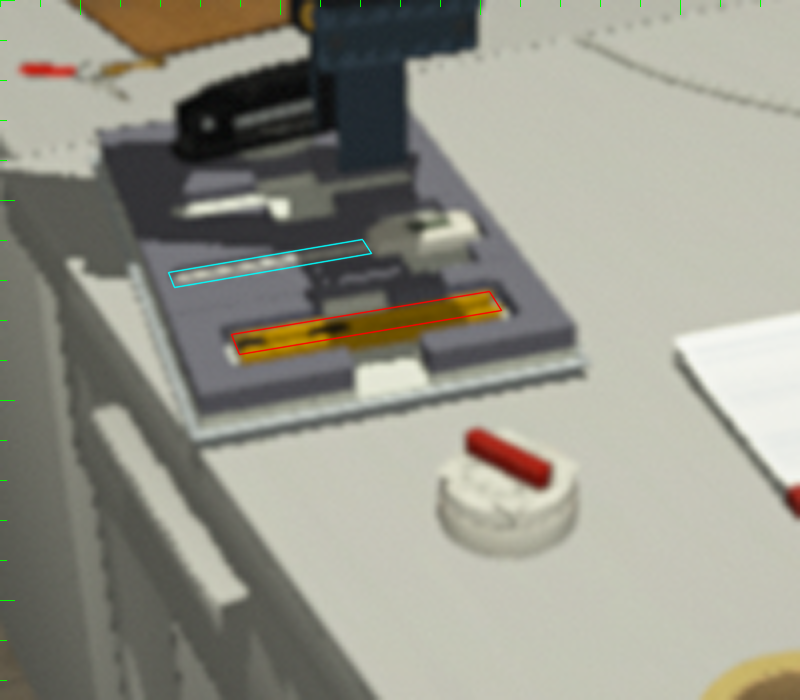

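View pics/t6.png

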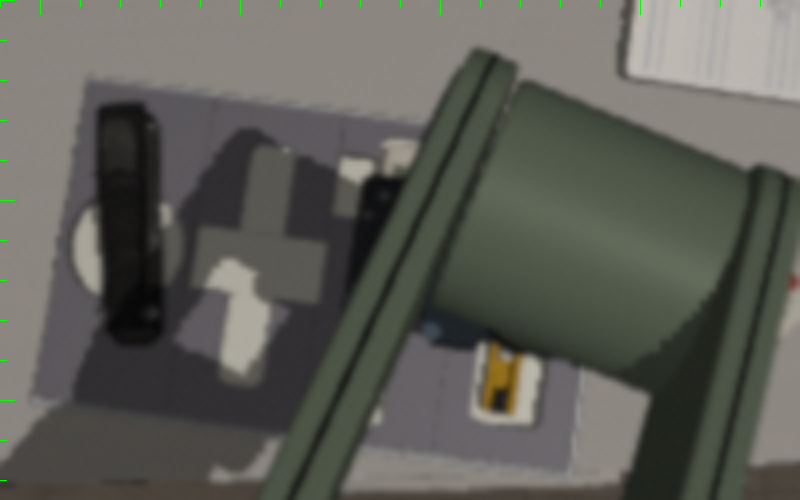

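>>> arm_command(series=[0,0,-0.06,0,0,0,0,0,-0.06,0,0,0,0,0,-0.06,0,0,0,0,0,-0.05,0,0,0,0,0,-0.035,0,0,0,0,0,-0.02,0,0,0,0,0,-0.01,0,0,0,0,0,0,0,0,0,0,0,0,0,0,0], hand=0.38)

```text
time_s: 13.2
ee_pos: [450.3, -190.0, 26.3]
ee_rot: [180.0, -0.1, -10.4]
force: [0.5, -0.7, -0.1]
gripper_width: 34.7
```

>>> arm_command(series=[0,0,0,0,0,0,0,0,0,0,0,0,0,0,0,0,0,0,0,0,0,0,0,0,0,0,0,0,0,0,0,0,0,0,0,0,0,0,0,0,0,0,0,0,0,0,0,0], hand=0, newtons=20)

```text
time_s: 13.87
ee_pos: [450.4, -189.9, 26.6]
ee_rot: [180.0, -0.1, -10.4]
force: [-0.6, -0.0, 7.3]
gripper_width: 21.2
```

>>> arm_command(series=[0,0,0.03,0,0,0,0,0,0.06,0,0,0,0,0,0.08,0,0,0,0.013,0.08,0,0,0,0.005,0.013,0.08,0,0,0,0.005,0.013,0.08,0,0,0,0.005,0.013,0.08,0,0,0,0.005,0.014,0.082,0,0,0,0.005,0,0,0,0,0,0,0,0,0,0,0,0])

```text
time_s: 14.7
ee_pos: [476.0, -27.4, 93.6]
ee_rot: [180.0, 0.0, -9.1]
force: [-0.6, -0.2, -1.3]
gripper_width: 20.9
```

```bash
python3 - <<'E'
from h import *
print(env.state()["ee_pos"],env.state()["ee_rot"])
f=grab_frame("scene"); crop(f,130,80,330,280,4,"s7.png")
E
```

```text
[476.01273129 -27.36435584  93.57622414] [ 1.79984700e+02  3.43000534e-02 -9.06749418e+00]
```

View pics/s7.png

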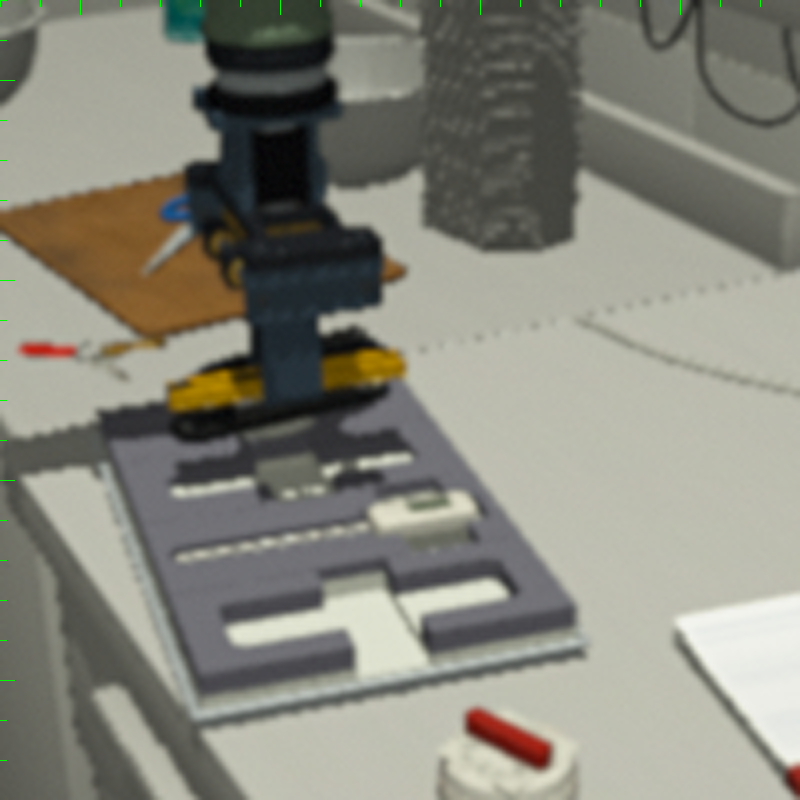

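>>> arm_command(series=[0.001,-0.003,-0.04,0,0,0,0,0,-0.04,0,0,0,0,0,-0.03,0,0,0,0,0,-0.02,0,0,0,0,0,-0.012,0,0,0,0,0,0,0,0,0,0,0,0,0,0,0,0,0,0,0,0,0])

```text
time_s: 15.42
ee_pos: [477.1, -30.3, 37.5]
ee_rot: [180.0, -0.1, -9.3]
force: [-0.1, 0.3, -1.1]
gripper_width: 21.0
```

>>> arm_command(series=[0,0.002,-0.004,0,0,0,0,0,-0.007,0,0,0,0,0,0,0,0,0,0,0,0,0,0,0])

```text
time_s: 15.75
ee_pos: [476.5, -29.0, 32.5]
ee_rot: [180.0, 0.0, -9.3]
force: [0.1, 0.1, -0.9]
gripper_width: 20.8
```

```bash
python3 - <<'E'
from h import *
f=grab_frame("scene"); crop(f,130,110,330,260,4,"s8.png")
E
```

```text
(no output)
```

View pics/s8.png

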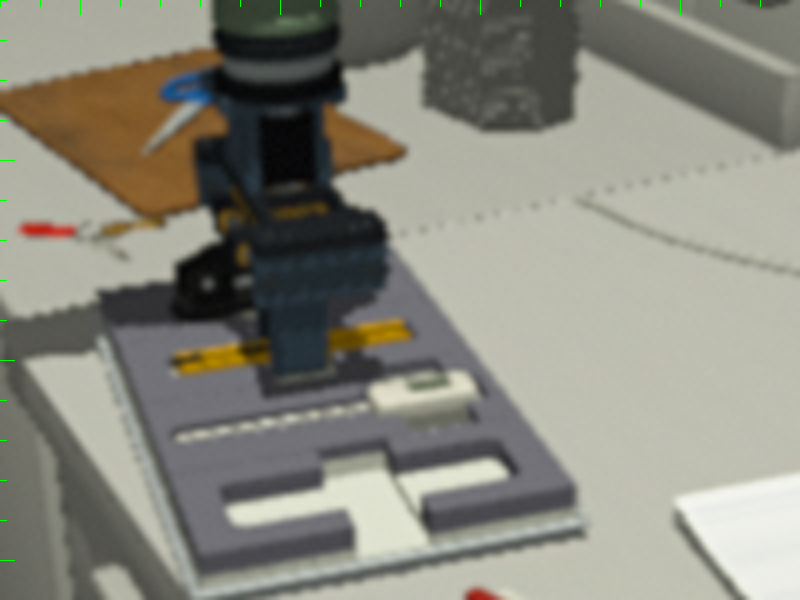

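>>> arm_command(series=[0,0,0,0,0,0,0,0,0,0,0,0,0,0,0,0,0,0,0,0,0,0,0,0,0,0,0.03,0,0,0,0,0,0.06,0,0,0,0,0,0.09,0,0,0,0,0,0.09,0,0,0,0,0,0.03,0,0,0,0,0,0,0,0,0], hand=0.38)

```text
time_s: 16.63
ee_pos: [479.0, -29.3, 156.3]
ee_rot: [-180.0, -0.5, -9.3]
force: [-0.3, 0.1, 0.2]
gripper_width: 34.7
```

```bash
python3 - <<'E'
from h import *; import pickle
f=pickle.load(open("top0.pkl","rb"))
g=f["frame"][160:250,155:190].astype(float)
# brighten crop
h=dict(f); h["frame"]=np.clip(f["frame"].astype(float)*3,0,255).astype(np.uint8)
crop(h,150,165,200,245,7,"st.png")
f=grab_frame("scene"); h=dict(f); h["frame"]=np.clip(f["frame"].astype(float)*3,0,255).astype(np.uint8)
crop(h,155,140,245,210,8,"st2.png")
E
```

View pics/st.png

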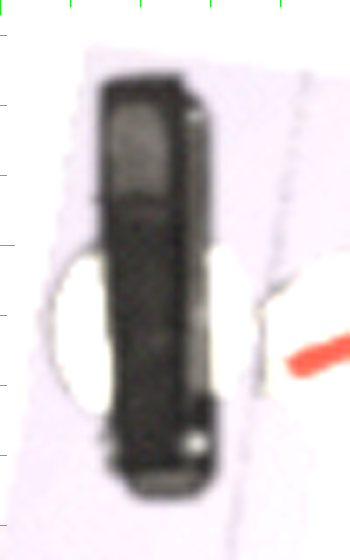

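View pics/st2.png

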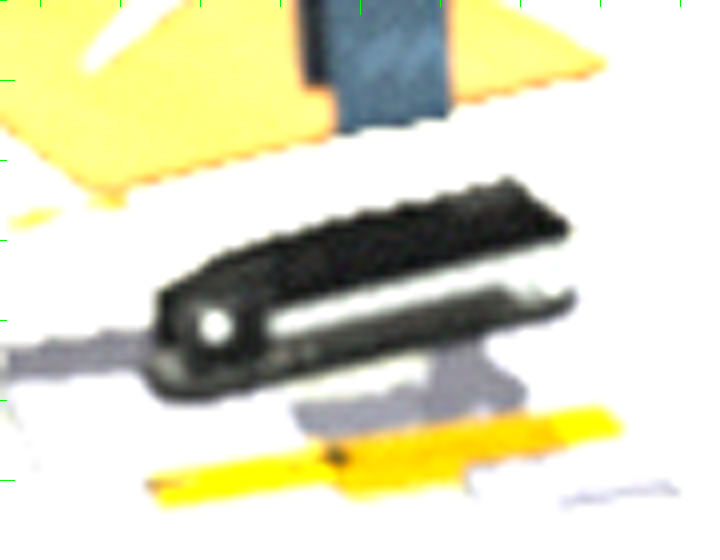

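```bash
python3 - <<'E'
from fit import *; import pickle
f=pickle.load(open("top0.pkl","rb"))
q=lambda a,z:p2w(f,*cpx(a,150,165,7),z)
for a in [(214,115),(216,300),(219,470)]: print("Redge",q(a,38).round(1))
print("hinge end",[q((170,499),z).round(1) for z in(36,42,50)])
print("nose end",q((145,75),76).round(1), "nose c",q((142,90),78).round(1),"mid arm c",q((147,250),76).round(1),"left arm",q((102,110),76).round(1),q((108,240),76).round(1),"rt arm",q((184,110),76).round(1))
s=grab_frame("scene")
k=lambda a,z:p2w(s,*cpx(a,155,140,8),z)
for a in [(200,402),(300,383),(400,358),(500,334),(572,312)]: print("scene base near",k(a,32).round(1))
print("ends",k((148,375),36).round(1),k((575,298),40).round(1))
# calibration check on cutter in scene vs expected
E
```

```text
Redge [564.5  29.4  38. ]
Redge [497.2  28.6  38. ]
Redge [436.6  27.8  38. ]
hinge end [array([426.8,  45.7,  36. ]), array([426.7,  44.5,  42. ]), array([426.5,  42.8,  50. ])]
nose end [572.6  46.2  76. ] nose c [566.9  46.8  78. ] mid arm c [511.4  45.2  76. ] left arm [560.7  61.2  76. ] [515.2  58.8  76. ] rt arm [559.9  32.5  76. ]
scene base near [440.9  37.9  32. ]
scene base near [474.   35.4  32. ]
scene base near [509.6  37.   32. ]
scene base near [545.7  38.   32. ]
scene base near [573.9  42.2  32. ]
ends [430.7  56.8  36. ] [572.1  35.7  40. ]
```

>>> arm_command(series=[0.015,0.047,0,0,0,0.057,0.015,0.047,0,0,0,0.057,0.015,0.047,0,0,0,0.057,0.014,0.048,0,0,0,0.056,0,0,0,0,0,0,0,0,0,0,0,0,0,0,0,0,0,0], hand=0.7)

```text
time_s: 17.32
ee_pos: [499.1, 46.0, 151.2]
ee_rot: [180.0, 0.2, 0.9]
force: [0.2, -0.2, 0.5]
gripper_width: 63.8
```

```bash
python3 - <<'E'
from h import *
f=grab_frame("scene"); crop(f,130,60,330,260,4,"s9.png")
f=grab_frame("top"); crop(f,100,140,300,275,4,"t9.png")
print(env.state()["ee_pos"])
E
```

```text
[499.45312669  45.66805826 151.83223611]
```

View pics/s9.png

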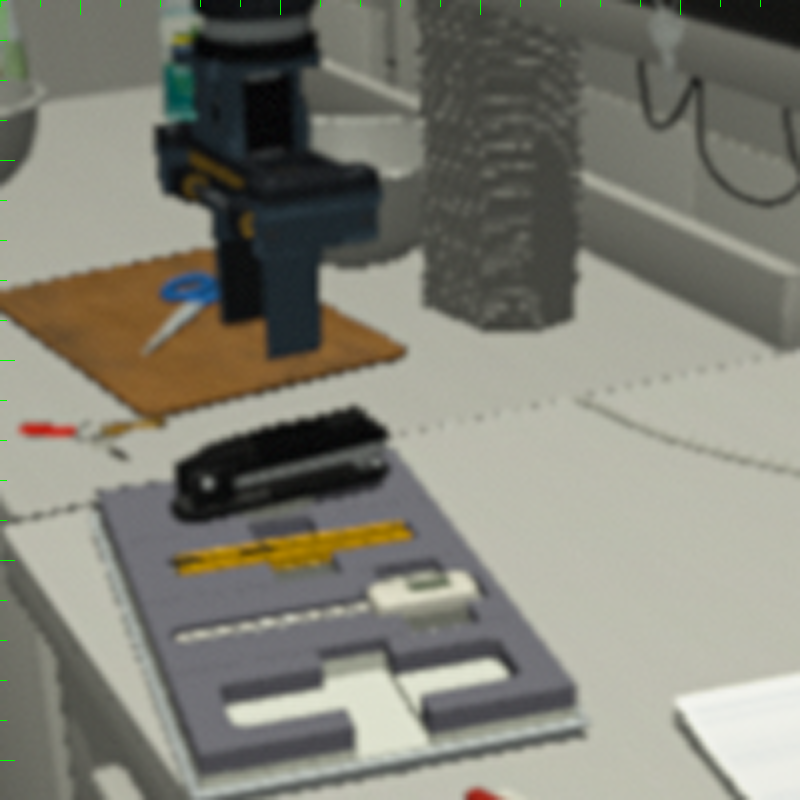

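View pics/t9.png

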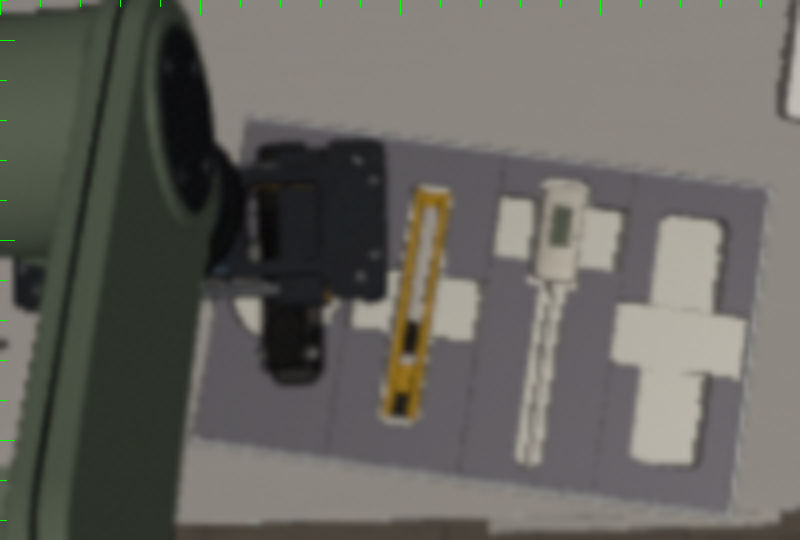

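>>> arm_command(series=[0.001,0.001,-0.06,0,0,0,0,0,-0.06,0,0,0,0,0,-0.06,0,0,0,0,0,-0.04,0,0,0,0,0,-0.025,0,0,0,0,0,-0.015,0,0,0,0,0,0,0,0,0,0,0,0,0,0,0])

```text
time_s: 18.08
ee_pos: [501.1, 46.6, 49.0]
ee_rot: [180.0, -0.1, 0.9]
force: [-0.1, -0.1, 0.4]
gripper_width: 64.2
```

>>> arm_command(series=[0,0,0,0,0,0,0,0,0,0,0,0,0,0,0,0,0,0,0,0,0,0,0,0,0,0,0,0,0,0,0,0,0,0,0,0,0,0,0,0,0,0,0,0,0,0,0,0], hand=0, newtons=30)

```text
time_s: 18.75
ee_pos: [500.8, 47.0, 48.9]
ee_rot: [-180.0, -0.0, 0.9]
force: [-0.5, -0.2, 2.3]
gripper_width: 33.7
```

>>> arm_command(series=[0,0,0.02,0,0,0,0,0,0.04,0,0,0,0,0,0.06,0,0,0,0,0,0.05,0,0,0,-0.018,-0.075,0,0,0,-0.028,-0.016,-0.075,0,0,0,-0.028,-0.016,-0.075,0,0,0,-0.028,-0.016,-0.075,0,0,0,-0.028,-0.016,-0.075,0,0,0,-0.028,-0.016,-0.075,0,0,0,-0.028,-0.016,-0.075,0,0,0,-0.028,-0.016,-0.08,0,0,0,-0.028,0,0,0,0,0,0,0,0,0,0,0,0,0,0,0,0,0,0])

```text
time_s: 20.0
ee_pos: [448.1, -194.8, 116.4]
ee_rot: [-180.0, 0.1, -9.2]
force: [0.3, 0.5, -2.5]
gripper_width: 33.4
```

```bash
python3 - <<'E'
from h import *
print(env.state()["ee_pos"],env.state()["ee_rot"],env.state()["gripper_width"])
f=grab_frame("scene"); crop(f,130,80,330,280,4,"s10.png")
h=dict(f); h["frame"]=np.clip(f["frame"].astype(float)*3,0,255).astype(np.uint8)
crop(h,150,140,290,240,5,"s10b.png")
f=grab_frame("top"); crop(f,140,140,340,275,4,"t10.png")
E
```

```text
[ 448.1106433  -194.81140453  116.39732526] [-1.79966414e+02  6.10181008e-02 -9.17336220e+00] 33.36814216823455
```

View pics/s10.png

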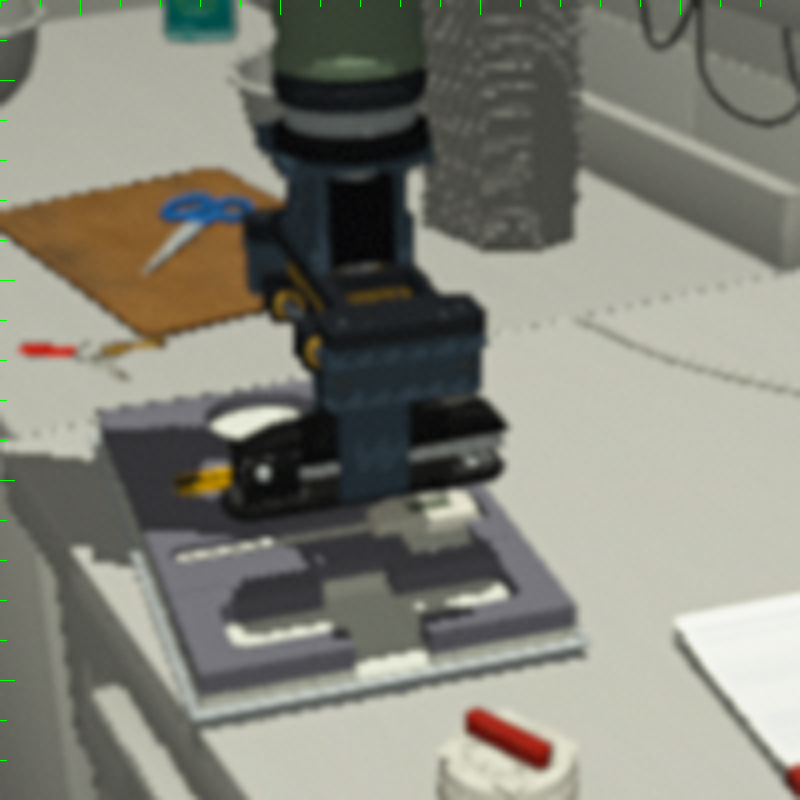

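View pics/s10b.png

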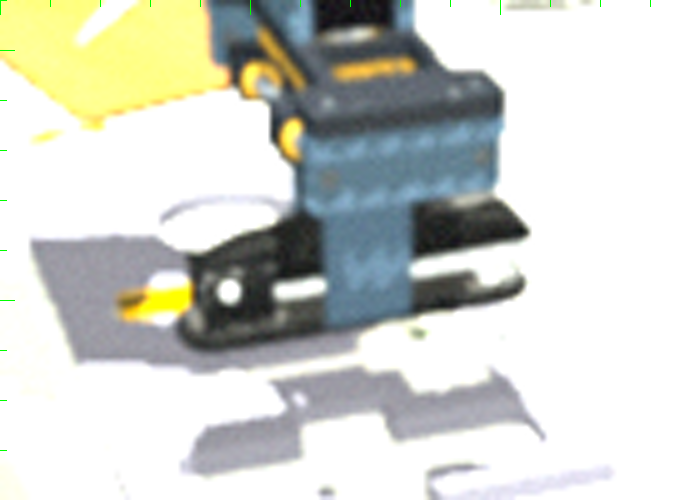

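View pics/t10.png

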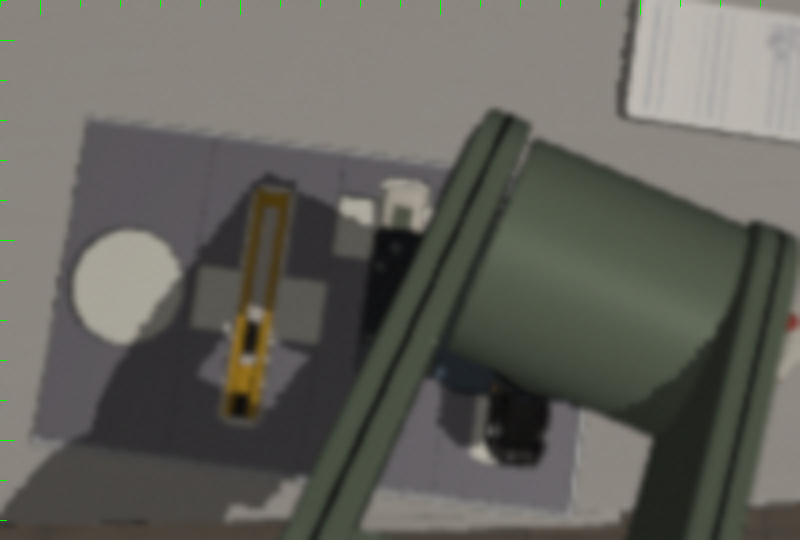

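```bash
python3 - <<'E'
from fit import *
f=grab_frame("scene"); s=env.state(); p=s["ee_pos"];print(p)
y=np.array([0.987,-0.1606,0]);x=np.array([-.1606,-.987,0])
for a in [(178,328),(526,280)]:
  T=p2w(f,*cpx(a,150,140,5),p[2]-16.9+7); print(T,(T-p)@y,(T-p)@x)
for d in (-75,75): print(d,(w2p(f,[p+y*d+[0,0,-10]])+.5-[150,140])*5)
E
```

```text
[ 448.59257143 -194.0719622   116.50726584]
[ 374.76134907 -183.17581001  106.60726584] -74.62133851492774 1.1027920985678592
[ 518.61025321 -213.48204648  106.60726584] 72.22471145157039 7.912913488412925
-75 [[176.53013317 327.16980213]]
75 [[525.81300809 271.33254006]]
```

>>> arm_command(series=[0.001,0,-0.05,0,0,0,0,0,-0.05,0,0,0,0,0,-0.04,0,0,0,0,0,-0.025,0,0,0,0,0,-0.015,0,0,0,0,0,-0.01,0,0,0,0,0,-0.008,0,0,0,0,0,0,0,0,0,0,0,0,0,0,0])

```text
time_s: 20.9
ee_pos: [449.4, -195.1, 37.8]
ee_rot: [180.0, -0.0, -9.1]
force: [-0.4, 0.2, -2.1]
gripper_width: 33.8
```

```bash
python3 - <<'E'
from h import *
f=grab_frame("scene"); crop(f,130,110,330,280,4,"s11.png")
f=grab_frame("top"); crop(f,140,140,340,275,4,"t11.png")
E
```

```text
(no output)
```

View pics/s11.png

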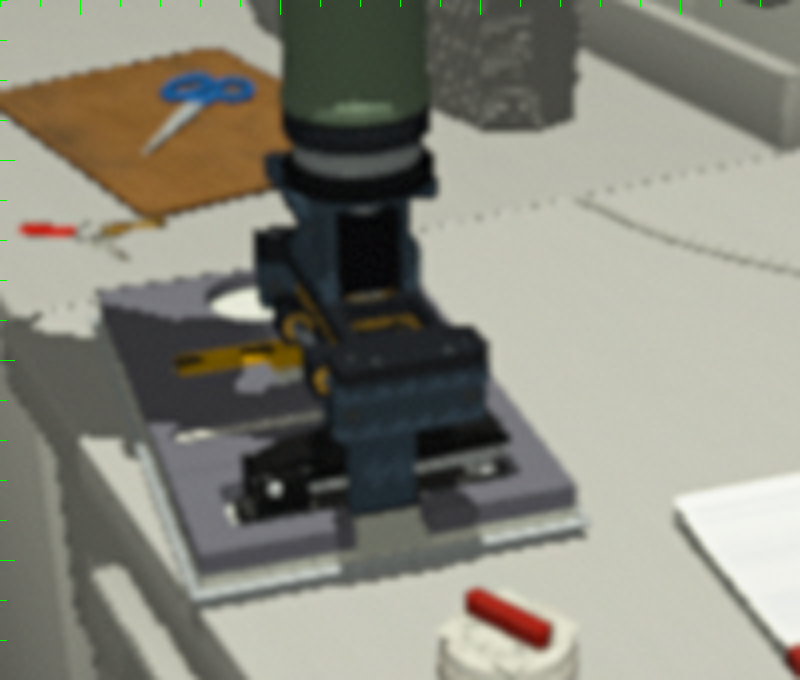

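>>> arm_command(series=[0,0,-0.004,0,0,0,0,0,0,0,0,0,0,0,0,0,0,0])

```text
time_s: 21.25
ee_pos: [449.0, -195.2, 35.9]
ee_rot: [180.0, -0.0, -9.1]
force: [0.3, 0.1, -3.0]
gripper_width: 33.7
```

>>> arm_command(series=[0,0,0,0,0,0,0,0,0,0,0,0,0,0,0,0,0,0,0,0,0,0,0,0,0,0,0.03,0,0,0,0,0,0.06,0,0,0,0,0,0.09,0,0,0,0,0,0.09,0,0,0,0,0,0.02,0,0,0,0,0,0,0,0,0], hand=0.52)

```text
time_s: 22.08
ee_pos: [450.9, -196.0, 154.8]
ee_rot: [179.9, -0.4, -9.1]
force: [0.4, -0.1, -0.5]
gripper_width: 47.2
```

>>> arm_command(series=[0,-0.023,0,0,0,0.157,0,-0.023,0,0,0,0.157,0,-0.023,0,0,0,0.157,0,-0.023,0,0,0,0.157,0,-0.023,0,0,0,0.157,0,-0.023,0,0,0,0.157,0,-0.023,0,0,0,0.157,0,-0.023,0,0,0,0.157,0,-0.023,0,0,0,0.157,0,-0.023,0,0,0,0.157,0,-0.023,0,0,0,0.157,0,-0.023,0,0,0,0.157,0,-0.023,0,0,0,0.157,0,-0.023,0,0,0,0.157,0,-0.023,0,0,0,0.157,0,-0.023,0,0,0,0.157,0,-0.023,0,0,0,0.123,0,0,0,0,0,0,0,0,0,0,0,0])

```text
time_s: 23.67
ee_pos: [448.2, -351.1, 150.0]
ee_rot: [-179.9, -0.2, 109.2]
force: [-0.2, -0.6, -0.5]
gripper_width: 47.2
```

```bash
python3 - <<'E'
from h import *; import pickle
P,I,C,S,Q=pickle.load(open("m.pkl","rb"))
f=grab_frame("scene"); crop(f,130,110,330,310,4,"s12.png",[(tr([448.9,-346.2,0,0],circ(33,28)),(0,0,255),True)])
f=grab_frame("top"); crop(f,140,150,340,275,4,"t12.png")
E
```

```text
(no output)
```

View pics/s12.png

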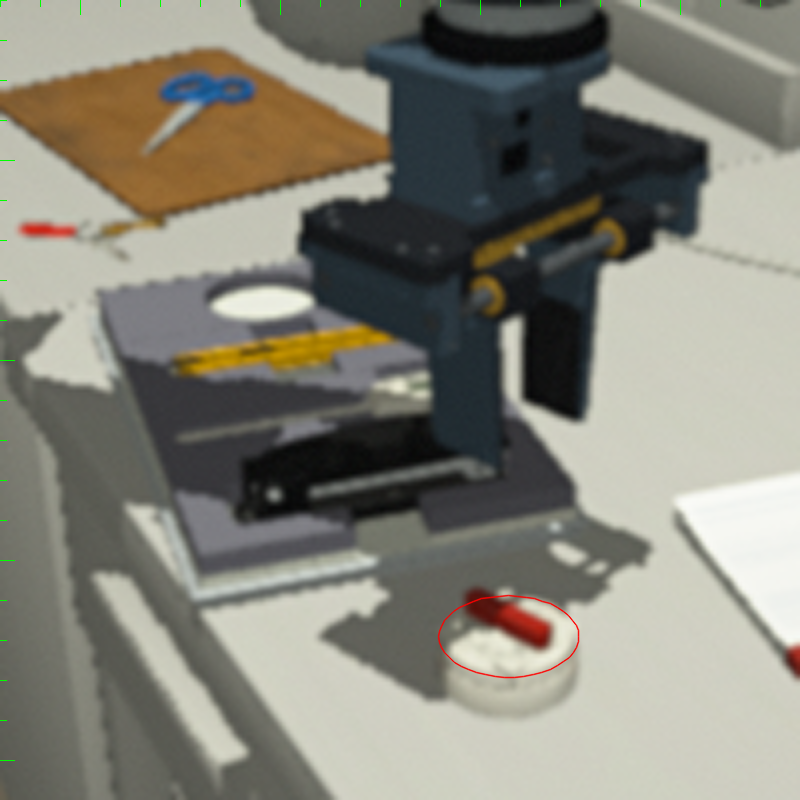

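View pics/t12.png

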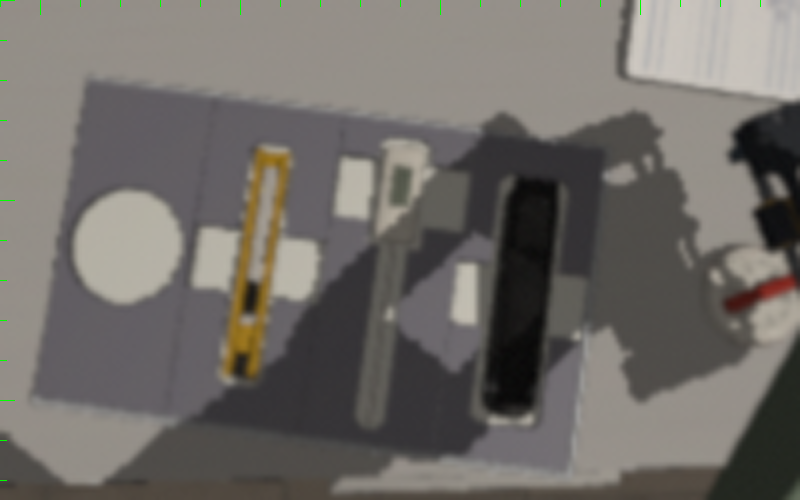

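```bash
python3 - <<'E'
from fit import *
f=grab_frame("top")
print("bar",p2w(f,*cpx((761,294),140,150,4),42))
g=f["frame"][185:240,150:192].astype(int); m=(g.mean(2)>150).astype(np.uint8)
c,_=cv2.findContours(m,0,2); c=max(c,key=cv2.contourArea); e=cv2.fitEllipse(c); print(e)
u,v=e[0][0]+150,e[0][1]+185
for z in (18,32):print(p2w(f,u,v,z), w2p(f,[[489.9,53.8,z]]),u,v)
E
```

```text
bar [ 447.20547801 -343.85615212   42.        ]
((21.347557067871094, 26.172449111938477), (24.718271255493164, 26.716650009155273), 23.46502685546875)
[490.01178107  55.74704936  18.        ] [[172.10134863 211.19677109]] 171.3475570678711 211.17244911193848
[488.76573221  52.69680604  32.        ] [[170.91426194 210.73529835]] 171.3475570678711 211.17244911193848
```

>>> arm_command(series=[0.002,0.012,-0.06,0,0,0,0,0,-0.06,0,0,0,0,0,-0.06,0,0,0,0,0,-0.05,0,0,0,0,0,-0.025,0,0,0,0,0,-0.014,0,0,0,0,0,0,0,0,0,0,0,0,0,0,0], hand=0.45)

```text
time_s: 24.48
ee_pos: [450.3, -347.0, 44.9]
ee_rot: [180.0, 0.1, 109.4]
force: [-0.1, -0.1, 0.2]
gripper_width: 40.8
```

>>> arm_command(series=[0,0,0,0,0,0,0,0,0,0,0,0,0,0,0,0,0,0,0,0,0,0,0,0,0,0,0,0,0,0,0,0,0,0,0,0,0,0,0,0,0,0,0,0,0,0,0,0], hand=0, newtons=20)

```text
time_s: 25.15
ee_pos: [449.9, -346.9, 44.6]
ee_rot: [180.0, 0.0, 109.4]
force: [-1.1, -0.0, 3.6]
gripper_width: 10.7
```

>>> arm_command(series=[0,0,0.03,0,0,0,0,0,0.07,0,0,0,0,0,0.08,0,0,0,0,0,0.045,0,0,0,0.01,0.091,0,0,0,0,0.009,0.091,0,0,0,0,0.009,0.091,0,0,0,0,0.009,0.091,0,0,0,0,0.009,0.091,0,0,0,0,0.009,0.091,0,0,0,0,0.009,0.091,0,0,0,0,0.009,0.091,0,0,0,0,0.009,0.091,0,0,0,0,0.009,0.091,0,0,0,0,0.009,0.09,0,0,0,0,0,0,0,0,0,0,0,0,0,0,0,0,0,0,0,0,0,0])

```text
time_s: 26.65
ee_pos: [489.3, 53.1, 133.7]
ee_rot: [-179.9, 0.0, 109.5]
force: [0.5, -0.1, -1.1]
gripper_width: 10.8
```

```bash
python3 - <<'E'
from h import *
p=env.state()["ee_pos"];print(p)
f=grab_frame("scene"); crop(f,130,80,290,220,5,"s13.png",[(tr([p[0]-.3,p[1]+.9,p[2]-44.6,0],circ(33,28)),(0,0,255),True),(tr([p[0]-.3,p[1]+.9,p[2]-44.6,0],circ(33,0)),(0,0,255),True)])
f=grab_frame("top"); crop(f,140,150,300,275,5,"t13.png")
E
```

```text
[489.32297958  53.06902476 133.72370343]
```

View pics/s13.png

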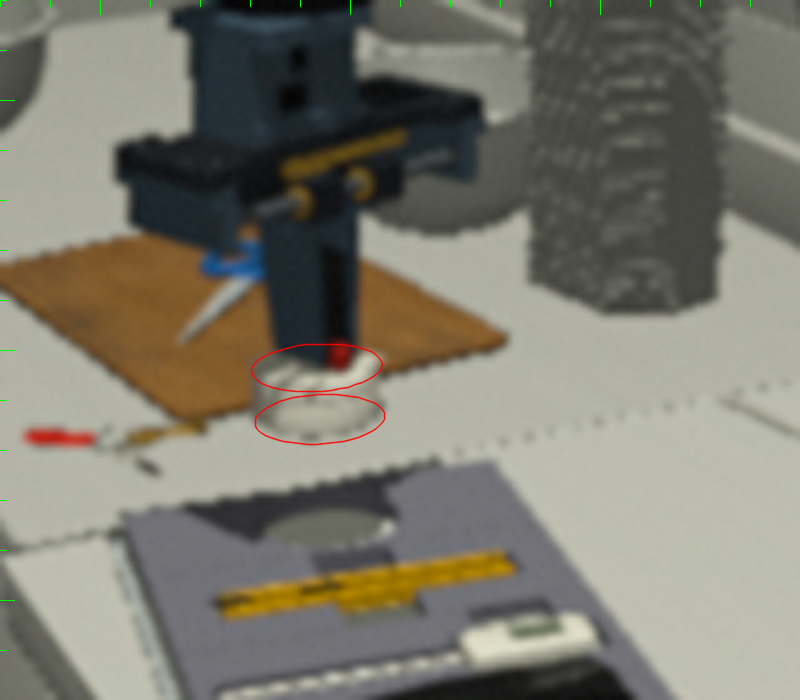

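View pics/t13.png

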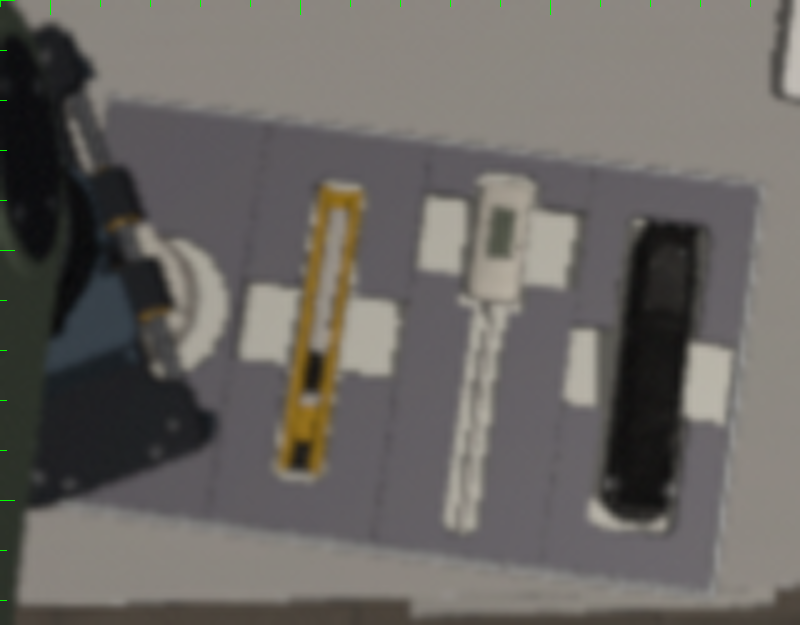

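>>> arm_command(series=[0.002,0,-0.05,0,0,0,0,0,-0.04,0,0,0,0,0,-0.03,0,0,0,0,0,-0.02,0,0,0,0,0,-0.012,0,0,0,0,0,-0.012,0,0,0,0,0,-0.008,0,0,0,0,0,0,0,0,0,0,0,0,0,0,0])

```text
time_s: 27.5
ee_pos: [490.9, 53.2, 65.6]
ee_rot: [180.0, 0.0, 109.4]
force: [0.4, -0.5, -0.9]
gripper_width: 10.6
```

```bash
python3 - <<'E'
from h import *
f=grab_frame("scene"); crop(f,130,80,290,220,5,"s14.png")
E
```

```text
(no output)
```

View pics/s14.png

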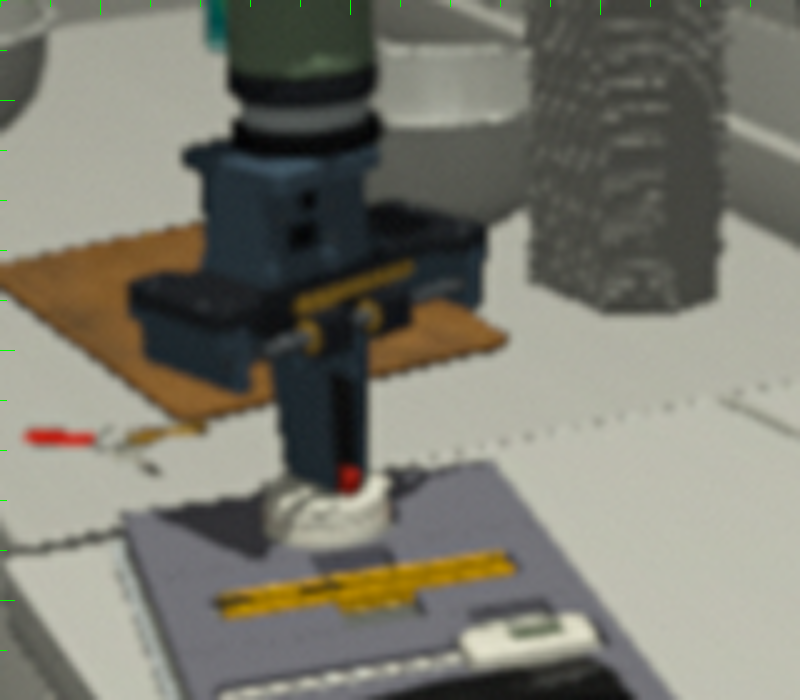

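>>> arm_command(series=[0,0,-0.005,0,0,0,0,0,0,0,0,0,0,0,0,0,0,0])

```text
time_s: 27.8
ee_pos: [490.6, 53.3, 63.5]
ee_rot: [180.0, 0.0, 109.4]
force: [0.4, -0.5, -1.7]
gripper_width: 11.0
```

>>> arm_command(series=[0,0,0,0,0,0,0,0,0,0,0,0,0,0,0,0,0,0,0,0,0,0,0,0,0,0,0.03,0,0,0,0,0,0.06,0,0,0,0,0,0.09,0,0,0,0,0,0.09,0,0,0,-0.05,-0.08,0,0,0,0,-0.05,-0.08,0,0,0,0,-0.05,-0.08,0,0,0,0,0,-0.09,0,0,0,0,0,-0.09,0,0,0,0,0,-0.09,0,0,0,0,0,-0.09,0,0,0,0,0,-0.09,0,0,0,0,0,-0.09,0,0,0,0,0,-0.09,0,0,0,0,0,0,0,0,0,0], hand=0.45)

```text
time_s: 29.38
ee_pos: [431.0, -300.6, 171.5]
ee_rot: [180.0, 0.3, 109.2]
force: [0.3, -0.6, -0.4]
gripper_width: 41.0
```

```bash
python3 - <<'E'
from h import *; import pickle
P,I,C,S,Q=pickle.load(open("m.pkl","rb"))
B=(255,255,0)
D=[(tr(I[0],circ(33,14+28)),B,True),(tr(I[1],rect(21,145,33)),B,True),(tr(I[2],rect(26,62,35,0,57)),B,True),(tr(I[2],[[0,26,26],[0,-88,26]]),B,False),(tr(I[3],rect(36,150,16)),B,True)]
f=grab_frame("top"); crop(f,140,160,300,275,5,"t15.png"); crop(f,140,160,300,275,5,"t15d.png",D); cv2.imwrite("pics/t15f.png",f["frame"][:,:,::-1])
f=grab_frame("scene"); crop(f,130,120,290,250,5,"s15.png",D[1:3]+D[:1])
E
```

```text
(no output)
```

View pics/t15.png

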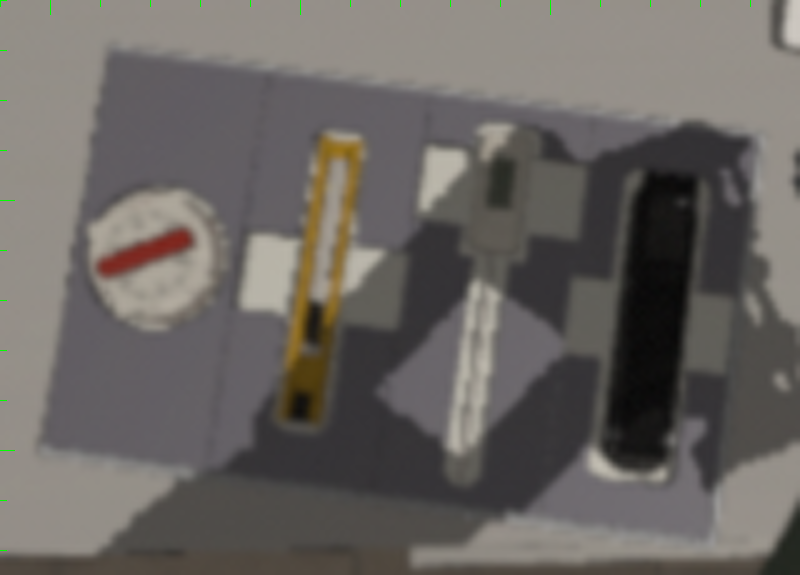

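View pics/t15d.png

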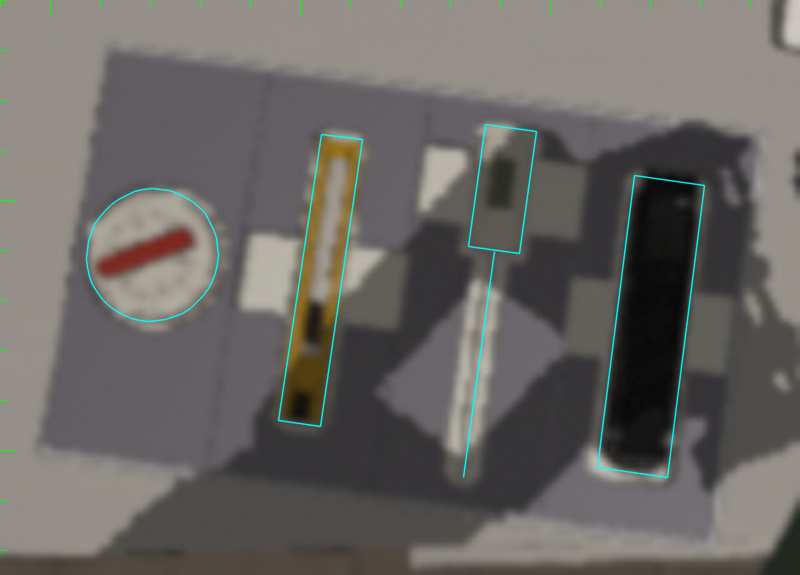

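View pics/s15.png

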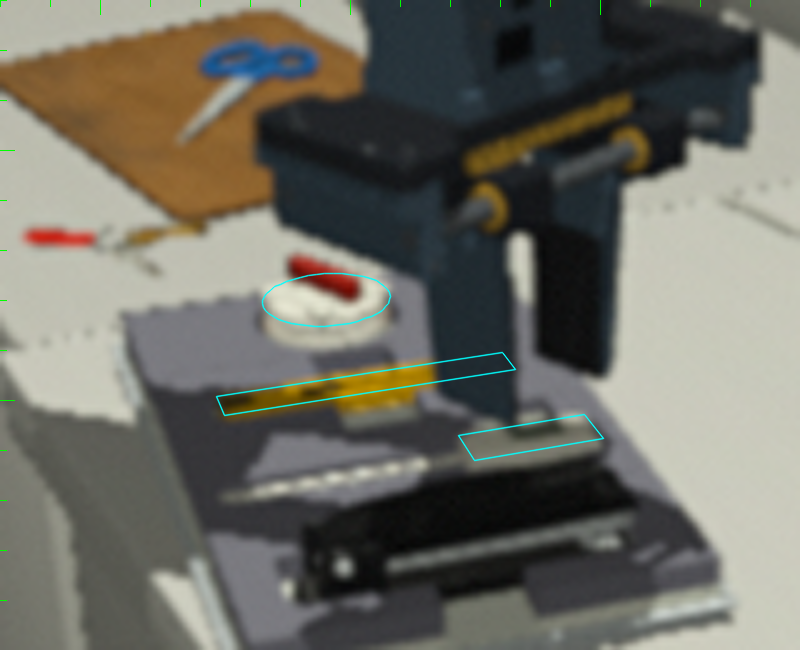

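View pics/t15f.png

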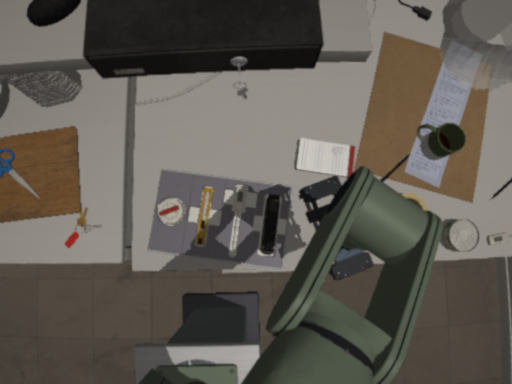

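```bash
python3 - <<'E'
from workcell import env
print(env.job_done()); print(env.state()["time_s"], env.state()["force"])
E
```

```text
the job is handed in; nothing more can be done
None
the job is handed in; nothing more can be done
```

All four items are in their own cutouts, and the job was handed in at about 29.5 s with the gripper clear. No verdict was reported.

**Order of moves:** I put the probe thermometer in first. I then set the timer aside on the bench, moved the cutter and then the stapler into their cutouts, and put the timer in the round one last.

**Last checks:**
- **Position:** in the top picture the timer, cutter and stapler matched the outlines drawn for their ideal seated poses to about 2 mm. The probe sat a pixel or two (roughly 2–4 mm) to one side, which is inside its cutout's 4 mm clearance.
- **Height:** each item was let go about 1 mm above its recess floor. No picture shows any of them caught on a rim, but I judged seating height by eye, since there is no depth image.
- **Forces:** the measured tool force stayed below about 8 N at the end of every move. I did not see values between those readings.
- **Order pad:** it looks unmoved in the top pictures; I did not measure it.

**Readings that disagreed:**
- **Stapler width:** the gripper read about 33.7 mm across the stapler, against the 36 mm given.
- **Stapler start position:** the two cameras differed by about 8 mm on where its base edge was. I used the top camera's value, and the stapler turned out centred in the grip to about 1 mm.

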